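# Load and lock the sample jar shaker

## Task

Load the low white bench shaker with all of the amber sample jars (two or three of them) that stand about on the bench: turn the red lock lever to its free stop, slide the clamp bar fully back by its blue knob, take off the empty beaker left there and stand it upright anywhere free on the bench, and stand the jars upright in a row on the black mat between the two bars. Then slide the clamp bar gently up until it presses on the jars, push the lock lever back to its locked end stop, and press the green start button right down.

Things in the scene. Friction and masses are not known exactly. Their poses are not given: they have to be found in the camera images.
- shaker: fixed low white bench shaker, 190 x 310 mm, flat deck 45 mm above the bench. Origin on the bench; z up, x from the front edge (x -100 mm) to the rear edge (90 mm), y to its left (edges at +-155). A fixed rear bar on the deck has its rubber face, toward -x, at x 68 mm, top 72 mm above the bench. Red lock lever at the left front, green button at the left rear. Position and yaw vary
- bay (a point): on the shaker's deck, 45 mm above the bench, under the middle jar of a clamped row: shaker x 38, y -35 mm; axes as the shaker's. The black mat lies between the fixed and the sliding bar, shaker y -151 to 81 mm: room for three jars side by side, 65 to 75 mm apart along y
- clamp_bar (a joint): position of the sliding clamp bar (m), 0 to 0.055. Gap between the bars' rubber faces = 50 mm + this value: 0 = farthest to the rear, 0.055 = fully back to the front (shaker -x). On 60 mm jars it stops at about 0.01. Friction 7 N; stays where it is left. Its rubber face, 52 to 70 mm above the bench, is parallel to the shaker's y
- bar_knob (a point): blue upright round knob of the clamp bar, 22 mm in diameter, top 106 mm above the bench, clear all round from 72 mm up; this point is on its axis, 90 mm above the bench, 44 mm in front of the bar's rubber face. Axes as the shaker's
- lock_lever (a joint): angle of the lock lever (rad): 0 = locked, lever points to the front (shaker -x); grows clockwise seen from above to 1.571 = free, lever points to the shaker's left (+y). End stops at both; friction 0.12 N m, stays where it is left. The simulated bar does not feel the lock
- lever_hinge (a point): on the upright turning axis of the lock lever, 75 mm above the bench; shaker x = -30, y = 118 mm; its axes turn with the lever, x from the tip to the axis
- lever_grip (a point): middle of the lever's red grip, 80 mm from the upright turning axis, 75 mm above the bench; the lever reaches 101 mm from the axis, is 18 mm wide and 24 mm high (63 to 87 mm above the bench) and sticks out past the deck when locked and when free. Axes turn with the lever, x toward its axis
- start_button (a joint): travel of the green start button (m): 0 up, 0.006 fully down, springs back; 5 N presses it right down
- start_button_top (a point): centre of the top face of the green push button, 26 mm in diameter, pressed downward; shaker x = 50, y = 118 mm
- beaker_mid (a point): empty glass beaker, 71 mm high, wall 52 mm in diameter with a 57 mm rim (top 9 mm), 0.075 kg, at the start standing on the shaker's mat between the bars, its foot on the deck; its straight wall can be grasped across. This point is at its centre, half-way up, 35.5 mm above its foot; z along its axis
- jar_a_mid (a point): loose amber glass sample jar with a white screw lid (closed, lid fixed), an upright straight cylinder 60 mm in diameter and 64 mm high, 0.18 to 0.35 kg; the lid is the upper 20 mm, also 60 mm wide. This point is at its centre, half-way up, 32 mm above its foot; z along its axis. May be absent
- jar_b_mid (a point): loose amber glass sample jar with a blue screw lid (closed, lid fixed), an upright straight cylinder 60 mm in diameter and 64 mm high, 0.18 to 0.35 kg; the lid is the upper 20 mm, also 60 mm wide. This point is at its centre, half-way up, 32 mm above its foot; z along its axis. May be absent
- jar_c_mid (a point): loose amber glass sample jar with a red screw lid (closed, lid fixed), an upright straight cylinder 60 mm in diameter and 64 mm high, 0.18 to 0.35 kg; the lid is the upper 20 mm, also 60 mm wide. This point is at its centre, half-way up, 32 mm above its foot; z along its axis. May be absent
- jar_d_mid (a point): loose amber glass sample jar with a yellow screw lid (closed, lid fixed), an upright straight cylinder 60 mm in diameter and 64 mm high, 0.18 to 0.35 kg; the lid is the upper 20 mm, also 60 mm wide. This point is at its centre, half-way up, 32 mm above its foot; z along its axis. May be absent

How it is judged:
By the outcome, as a careful person would: the job done as asked, in the order asked, and still so for the second after the job is handed in, with the robot touching nothing.
Of jar_a, jar_b, jar_c, jar_d only 2 to 3 are there at a start; the rules pass over those that are not, and their reading is None.
At some moment in a run one of jar_a, jar_b, jar_c, jar_d may be knocked a few centimetres aside while the robot is not near it.
It also fails if it takes over 208 s, if anything falls off the work surface, if the arm or the gripper's body presses on something with over 40 N, if the wrist force passes 120 N, or if a joint passes its speed limit or range.

## Robot

A 7-joint arm with a two-finger parallel gripper is mounted at the origin on a cart in front of the work surface, level with it; the furniture and walls round the work are solid. World frame = base frame: x ahead of the robot, y to its left, z up, the work surface at z = 0. Lengths are in m, angles in degrees, forces in N, time in s.
With the tool pointing down it reaches from about 0.425 to 0.875 m from the base axis. Payload 8.4 kg.
Tool frame: the origin (TCP) lies on the centre line of the jaws, within the pads' length; the fingertips stand ctrl.tips_ahead ahead of it and the grasp point (between the pads) lies 5 mm behind it (ctrl.tips_ahead is the distance from the TCP to the fingertips, in m); z points along the fingers, y is the line along which they close (so a half turn about z gives the same grasp; the last joint's range is limited). The gripper opens to 87 mm and grips with 3 to 60 N. Pads are 19 mm wide; open, the fingers measure 117 mm over their backs; the gripper's body (75 mm by 190 mm) begins 51 mm behind the grasp point.
Start: joints at [60.55, 19.091, 2.286, 83.961, -0.768, 76.965, -3.352], TCP at [0.262, -0.595, 0.237] pointing down, gripper open.
Joint ranges: [-147.57, 147.57], [-21.85, 119.76], [-74.77, 79.35], [14.55, 137.4], [-85.83, 265.84], [4.83, 119.75], [-152.11, 152.11]. Speed limits (degrees/s): [127.2, 127.2, 159.86, 159.86, 180, 180, 180].

## Interface

Orientations are given as [roll, pitch, yaw] about the fixed x, y, z axes, in that order (R = Rz(yaw) Ry(pitch) Rx(roll)).
In Python, from bench import ctrl, vision gives the robot as it stands.
- The arm moves only by the shell command python3 -m crank 'ROWS'. ROWS is JSON, one flat list of numbers, 5 for each row, row after row: the shift along the tool's x, y, z in mm, then the turn about the tool's z in degrees, then the gripper's target within -1 to 1 (shut at 1, half-way at 0, fully open at -1). A call has 1 to 20 rows; each row shifts and turns the commanded pose from where the row before left it, along the tool's axes as they then stand; what a row does not reach is not made up. A row lasts 1/10 s, in which the tool goes at most 50 mm and 8.59 degrees, less where a joint would pass 70% of its speed; a pose out of reach is approached as far as the arm can. A call with a gripper value outside its range is refused whole. The fingers move at their own pace and stop on an object; the grip force is fixed at half the most. Time passes only in rows, so rows that do not move let the fingers close. It gives the time, the measured TCP pose, the force, the opening and the grip force at its end, in the units of the state.
- ctrl.state(): the state, without advancing time (a new reading comes with each control period).
- vision.read_camera(name): name is "scene" or "top" or "wrist"; returns (picture, depth): 480x640x3 uint8, red, green, blue; 480x640 float32, m along the optical axis (not along the pixel's ray), 0 where there is no reading.
- vision.get_calibration(name): a dict with "vfov" (degrees; the focal length in pixels is half the picture's height over the tangent of half this angle, whatever the lens; pixels are square), "cx", "cy" (the principal point, pixels), "dist_coeffs" ([k1, k2, p1, p2, k3] as OpenCV has them; the pictures are not rectified), "xyz" and "attitude" of the camera in the world. Camera axes: x right, y up, looking along -z (the intrinsics and any distortion apply to the point x, -y, -z); pixel columns grow to the right and rows downward; lengths in m; the calibration is good to about 2 mm. A picture is of the moment at which its call begins: read the wrist's pose just before it. get_calibration takes no time and is no camera call; for the wrist camera it gives the pose at the moment of the call.
- ctrl.finish_job(): hands the job in; it is judged then, once.
Trained networks look in the newest picture that a camera, given by its name, has taken for a name from the list of things; names that differ only in an ending like _2 or _b are one class to them, and where a whole thing is asked for, a point or a joint stands for the part that bears it (a point fixed in the world has none). Each returns a list of dicts, best first, with "confidence" (0 to 1); they miss things now and then, are a little off and sometimes report something else, mostly with a low value. They report only what shows in the picture. A call takes as long as a camera call.
- vision.search_frame(thing, camera): "xyz" ([x, y, z] in m, in world coordinates, good to about 4 mm: the middle of the surface that is visible of it).
- vision.regions_of(thing, camera): "pixels" (480x640 bool, what is visible of it).
- vision.pinpoint(thing, camera): "xyz" ([x, y, z] in m, in world coordinates, good to about 4 mm: a listed point, or the origin of a listed thing).
The state is a dict: "clock": time; "qpos": joint angles; "qvel": joint speeds; "joint_torque": joint torques, N m; "position": TCP position; "eef_rot": TCP orientation; "contact_force": force on the tool from outside, world axes, zero at the start; "torque": the same for the moment, N m; "opening": finger opening in m; "finger_force": force on a finger pad.
Only numpy, scipy, OpenCV 4.12 (cv2) and the standard library are available. Lean on these libraries where they do the work, as an engineer would, in place of code of your own. Each camera call takes 0.05 s, during which the arm holds its last target. There are 200 camera calls.

## Working session

There is one attempt and no reset: what is moved stays moved. The work goes in short steps, Python scripts to look and compute and a shell command to move; the robot and the scene stay as the last step left them, time stands still between calls to the robot, and variables do not carry over. Pictures are saved under pics/ and viewed, at most 14 in all, crops included, and the job is handed in when it is done.

```bash
ls; mkdir -p pics
cat > h.py <<'E'
from bench import ctrl, vision
import numpy as np, cv2
from scipy.spatial.transform import Rotation as R
def snap(cam,fn=None):
    p,d=vision.read_camera(cam)
    if fn: cv2.imwrite('pics/'+fn,p[:,:,::-1])
    return p,d
def st():
    s=ctrl.state(); print({k:np.round(s[k],4).tolist() for k in('clock','position','eef_rot','contact_force','opening','finger_force','qpos')}); return s
E
python3 - <<'E'
from h import *
st(); print(ctrl.tips_ahead)
for c in('scene','top'):
    print(c,vision.get_calibration(c))
    snap(c,c+'0.png')
    for n in('shaker','bay','bar_knob','lever_hinge','lever_grip','start_button_top','beaker_mid','jar_a_mid','jar_b_mid','jar_c_mid','jar_d_mid'):
        print(n,[(np.round(r['xyz'],3).tolist(),round(r['confidence'],2)) for r in vision.pinpoint(n,c)][:3])
E
```

```text
pics
{'clock': 0.0, 'position': [0.2618, -0.5945, 0.2357], 'eef_rot': [-179.9076, 0.0055, 23.7694], 'contact_force': [0.1026, -0.4698, 0.3494], 'opening': 0.0873, 'finger_force': 0.0, 'qpos': [60.5466, 19.1322, 2.2841, 84.0104, -0.7684, 76.9652, -3.3515]}
0.014
scene {'vfov': 57.26264362667122, 'cx': 315.01989730606397, 'cy': 237.89669992382576, 'dist_coeffs': array([-0.04048325,  0.        ,  0.        ,  0.        ,  0.        ]), 'xyz': array([0.02316041, 0.64611808, 1.02043821]), 'attitude': array([  41.80465754,    1.09689535, -143.6524977 ])}
shaker [([0.591, -0.07, 0.002], 0.88)]
bay [([0.631, -0.106, 0.047], 0.58)]
bar_knob [([0.55, -0.101, 0.09], 0.95)]
lever_hinge [([0.571, 0.048, 0.078], 0.6)]
lever_grip [([0.483, 0.058, 0.075], 0.62)]
start_button_top [([0.643, 0.046, 0.064], 0.37)]
beaker_mid [([0.634, -0.052, 0.084], 0.79), ([0.593, -0.07, 0.0], 0.64)]
jar_a_mid [([0.462, -0.28, 0.032], 0.96)]
jar_b_mid []
jar_c_mid [([0.508, 0.271, 0.032], 0.66), ([0.462, -0.28, 0.032], 0.34)]
jar_d_mid [([0.514, 0.38, 0.031], 0.81)]
top {'vfov': 52.718756927220554, 'cx': 323.41131874461365, 'cy': 247.83200052300535, 'dist_coeffs': array([0.03268874, 0.        , 0.        , 0.        , 0.        ]), 'xyz': array([ 0.25367018, -0.00652051,  1.38104722]), 'attitude': array([ 12.1805108 ,   0.25172882, -93.13118284])}
shaker [([0.591, -0.068, 0.002], 0.72), ([0.514, 0.382, 0.028], 0.23)]
bay [([0.625, -0.106, 0.043], 0.67)]
bar_knob [([0.55, -0.104, 0.09], 0.79)]
lever_hinge [([0.569, 0.05, 0.072], 0.77)]
lever_grip [([0.487, 0.055, 0.075], 0.65)]
start_button_top [([0.649, 0.047, 0.068], 0.54), ([0.514, 0.381, 0.029], 0.43)]
beaker_mid [([0.629, -0.052, 0.082], 0.64)]
jar_a_mid [([0.459, -0.277, 0.034], 0.85), ([0.625, -0.105, 0.046], 0.57)]
jar_b_mid [([0.513, 0.383, 0.028], 0.48)]
jar_c_mid [([0.506, 0.272, 0.032], 0.93)]
jar_d_mid [([0.514, 0.381, 0.028], 0.73), ([0.591, -0.068, 0.001], 0.54)]
```

View pics/scene0.png

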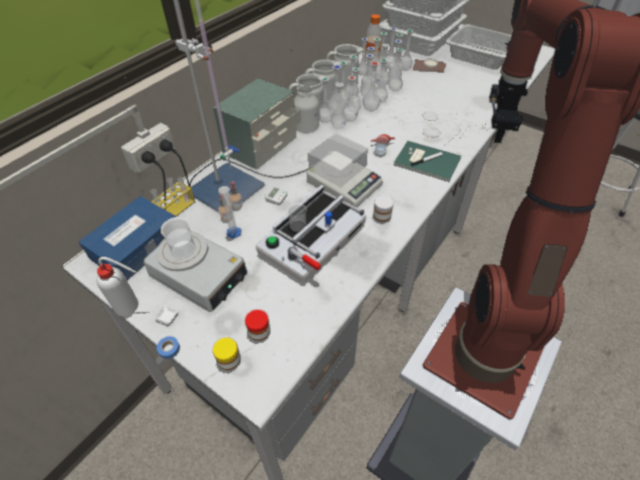

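View pics/top0.png

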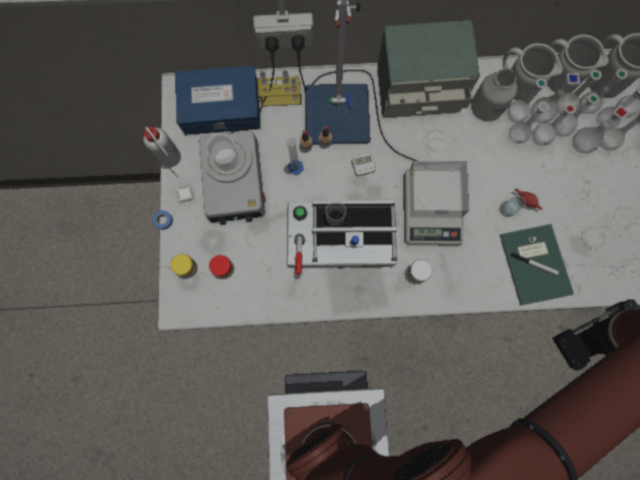

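The two pictures show the shaker near the bench middle, with the red lever locked and toward the robot (scene px 310,260). The beaker is on the mat (top px 335,213). The jars are white (420,270), red (220,266) and yellow (181,265), and the bench right of the white jar is free around px (460,270). Next I fit the shaker pose.

```bash
cat >> h.py <<'E'
L=dict(shaker=(0,0,0),bay=(.038,-.035,.045),lever_hinge=(-.03,.118,.075),start_button_top=(.05,.118,None))
def pin(n,c):
    r=vision.pinpoint(n,c); return np.array(r[0]['xyz']) if r else None
def go(x,y,z,yaw=None,n=None):
    "print tool-frame shift (mm) & turn from current pose to the target (turn done last)"
    s=ctrl.state(); e=s['eef_rot']; d=R.from_euler('xyz',e,degrees=True).inv().apply(np.array([x,y,z])-s['position'])*1000
    t=0 if yaw is None else -((yaw-e[2]+180)%360-180)
    print('shift',np.round(d,1),'turn',round(t,1),'| yaw',round(e[2],1))
SH=None
try: SH=np.load('sh.npy')
except Exception: pass
def w(x,y): # shaker mm -> world m
    c,s=np.cos(SH[2]),np.sin(SH[2]); x/=1e3;y/=1e3
    return SH[0]+c*x-s*y, SH[1]+s*x+c*y
def inv(p):
    c,s=np.cos(SH[2]),np.sin(SH[2]); d=np.array(p[:2])-SH[:2]
    return np.round([1e3*(c*d[0]+s*d[1]),1e3*(-s*d[0]+c*d[1])],1)
E
python3 - <<'E'
import h; from h import *
from scipy.optimize import least_squares
A=[];B=[]
for k in range(2):
  for c in('scene','top'):
    snap(c)
    for n,l in L.items():
        p=pin(n,c)
        if p is not None: A.append(l[:2]);B.append(p[:2])
A=np.array(A);B=np.array(B)
f=lambda q:(np.c_[q[0]+np.cos(q[2])*A[:,0]-np.sin(q[2])*A[:,1],q[1]+np.sin(q[2])*A[:,0]+np.cos(q[2])*A[:,1]]-B).ravel()
r=least_squares(f,[.59,-.07,0],loss='soft_l1',f_scale=.004)
print(r.x,np.degrees(r.x[2]),np.round(r.fun.reshape(-1,2)*1000,1).tolist())
np.save('sh.npy',r.x); h.SH=r.x
for n in('bar_knob','beaker_mid','lever_grip'):
    print(n,[inv(pin(n,c)) for c in('scene','top')])
p,d=snap('top')
# edges of white deck: depth height map around button
st()
g=w(-125,90); print('pre-lever',g); go(*g,.2)
E
```

```text
[ 0.59173584 -0.06923765 -0.04802342] -2.7515393523557194 [[-0.9, 4.2], [-4.3, -2.4], [-3.8, 0.5], [2.6, -1.8], [3.6, 1.8], [1.5, -3.3], [1.9, -0.2], [-1.1, -0.5], [1.6, 0.7], [-1.7, -1.7], [-78.7, 1.8], [3.8, 2.1], [1.7, 1.9], [2.0, -1.7], [-0.2, 0.3], [-3.2, -1.0]]Traceback (most recent call last):
  File "<stdin>", line 16, in <module>
  File "h.py", line 25, in inv
    c,s=np.cos(SH[2]),np.sin(SH[2]); d=np.array(p[:2])-SH[:2]
                                                ~^^^^
TypeError: 'NoneType' object is not subscriptable
```

Run:
```python
import h; from h import *
from scipy.optimize import least_squares
A=[];B=[];K={}
for k in range(2):
  for c in('scene','top'):
    snap(c)
    for n,l in L.items():
        p=pin(n,c)
        if p is not None: A.append(l[:2]);B.append(p[:2])
    for n in('bar_knob','beaker_mid','lever_grip'):
        p=pin(n,c)
        if p is not None: K.setdefault(n,[]).append(p)
A=np.array(A);B=np.array(B)
f=lambda q:(np.c_[q[0]+np.cos(q[2])*A[:,0]-np.sin(q[2])*A[:,1],q[1]+np.sin(q[2])*A[:,0]+np.cos(q[2])*A[:,1]]-B).ravel()
r=least_squares(f,[.59,-.07,0],loss='cauchy',f_scale=.003)
print(r.x,np.degrees(r.x[2]),np.abs(r.fun).max())
np.save('sh.npy',r.x); h.SH=r.x
for n in K: print(n,[inv(p).tolist() for p in K[n]])
# heights along lines from top depth
p,d=snap('top'); 
g=w(-125,90); print('pre-lever',g); go(*g,.2)
```

```text
[ 0.59109601 -0.06860666 -0.05143235] -2.9468568264059862 0.32832040890117553
beaker_mid [[42.7, 15.9], [35.2, 13.7], [42.2, 17.9], [34.8, 19.1]]
lever_grip [[-113.9, 121.1], [-112.6, 117.7], [-112.0, 121.9], [-110.2, 118.4]]
bar_knob [[-40.6, -37.1], [-39.1, -33.8], [-37.9, -36.3]]
pre-lever (np.float64(0.47088817814101336), np.float64(0.027700536711112403))
shift [ 442.1 -485.6   36.6] turn 0 | yaw 23.8
```

```bash
python3 -m crank '[22,-24.5,0,0,1,22,-24.5,0,0,1,22,-24.5,0,0,1,22,-24.5,0,0,1,22,-24.5,0,0,1,22,-24.5,0,0,1,22,-24.5,0,0,1,22,-24.5,0,0,1,22,-24.5,0,0,1,22,-24.5,0,0,1,22,-24.5,0,0,1,22,-24.5,0,0,1,22,-24.5,0,0,1,22,-24.5,0,0,1,22,-24.5,0,0,1,22,-24.5,0,0,1,22,-24.5,0,0,1,22,-24.5,0,0,1,22,-24.5,0,0,1,22,-24.5,0,0,1]'
python3 -m crank '[0,0,0,-8,1,0,0,0,-8,1,0,0,0,-8,1,0,0,0,-8,1,0,0,0,-8,1,0,0,0,-8,1,0,0,0,-8,1,0,0,0,-7.3,1,0,0,0,0,1,0,0,0,0,1]'
python3 - <<'E'
from h import *
s=st()
snap('wrist','w1.png')
for n in('lever_hinge','lever_grip','start_button_top','bar_knob','bay'):
    p=pin(n,'wrist'); print(n,p, None if p is None else inv(p))
go(*w(-110,88),.085,87)
E
```

```text
clock: 5.95
position: [0.4675, 0.0322, 0.2369]
eef_rot: [180.0, -0.0, 23.8]
contact_force: [0.4, 1.1, -0.4]
opening: 0.0006
finger_force: 0.0
clock: 6.95
position: [0.4672, 0.0309, 0.2367]
eef_rot: [180.0, 0.0, 86.8]
contact_force: [-0.2, -0.2, -0.2]
opening: 0.0003
finger_force: 0.0
{'clock': 6.95, 'position': [0.4672, 0.0309, 0.2367], 'eef_rot': [179.9856, 0.0036, 86.8427], 'contact_force': [-0.1914, -0.2081, -0.1901], 'opening': 0.0003, 'finger_force': 0.0, 'qpos': [25.0775, -0.6498, -33.5965, 106.6674, -0.3676, 73.8608, -11.5724]}
lever_hinge [0.5647 0.0496 0.0761] [-32.4 116.7]
lever_grip [0.4868 0.0576 0.0701] [-110.6  120.7]
start_button_top [0.6471 0.0485 0.0689] [ 49.9 119.8]
bar_knob None None
bay [ 0.6289 -0.109   0.0451] [ 39.8 -38.4]
shift [ -5.   18.9 151.6] turn 0.0 | yaw 87.0
```

View pics/w1.png

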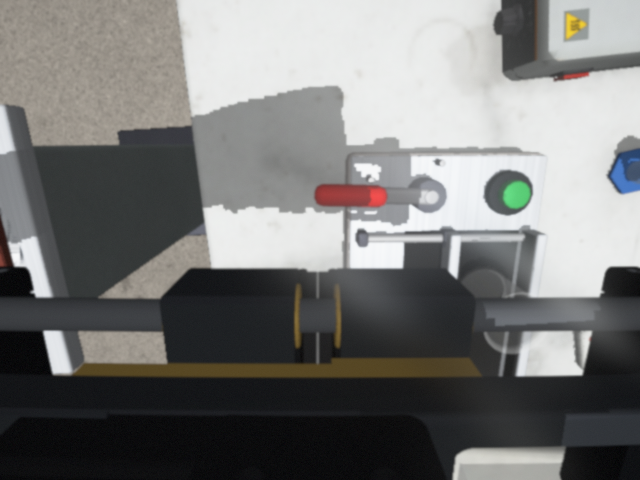

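Lever, button and bar agree with the fit: lever grip at px (350,195), button at (515,192). Next I go down beside the lever and sweep it.

```bash
python3 -m crank '[-1,3.2,25,0,1,-1,3.2,25,0,1,-1,3.2,25,0,1,-1,3.2,25,0,1,-1,3,25,0,1,0,3,24,0,1,0,0,0,0,1,0,0,0,0,1]'
python3 - <<'E'
from h import *
s=st(); print(inv(s['position']))
E
```

```text
clock: 8.05
position: [0.4856, 0.0251, 0.0879]
eef_rot: [-180.0, -0.0, 87.1]
contact_force: [1.2, 1.2, 1.1]
opening: 0.0004
finger_force: 0.0
{'clock': 8.05, 'position': [0.4856, 0.0251, 0.0879], 'eef_rot': [-179.9589, -0.0237, 87.0555], 'contact_force': [1.1528, 1.2313, 1.0789], 'opening': 0.0004, 'finger_force': 0.0, 'qpos': [22.9957, 10.8418, -33.6622, 114.6248, 7.1387, 56.5585, -17.0885]}
[-110.2   88.2]
```

```bash
python3 -m crank '[10,-1,0,0,1,10,-1,0,0,1,9.4,-1,0,0,1,9.6,0.7,0,0,1,9.6,0.7,0,0,1,9.7,3.2,0,0,1,9.7,3.2,0,0,1,9,6,0,0,1,9,6,0,0,1,7.3,8.7,0,0,1,7.3,8.7,0,0,1,5,11,0,0,1,4.5,11,0,0,1,0,2,0,0,1,0,0,0,0,1]'
python3 - <<'E'
from h import *
s=st(); print(inv(s['position']))
snap('scene'); 
for n in ('lever_grip','lever_hinge'):
    p=pin(n,'scene'); print(n,p,None if p is None else inv(p))
E
```

```text
clock: 9.55
position: [0.5499, 0.1323, 0.0875]
eef_rot: [180.0, -0.0, 87.1]
contact_force: [-0.5, 0.1, -0.1]
opening: 0.0006
finger_force: 0.0
{'clock': 9.55, 'position': [0.5499, 0.1323, 0.0875], 'eef_rot': [179.9945, -0.0497, 87.0675], 'contact_force': [-0.5343, 0.0588, -0.0632], 'opening': 0.0006, 'finger_force': 0.0, 'qpos': [11.7631, 20.4481, -35.2568, 104.0887, 13.4641, 59.6525, -31.5804]}
[-51.4 198.5]
lever_grip [0.5658 0.1319 0.0747] [-35.6 198.9]
lever_hinge [ 0.6326 -0.1035  0.0474] [ 43.2 -32.7]
```

```bash
python3 -m crank '[0,2,0,0,1,0,2,0,0,1,0,0,0,0,1]'; python3 -m crank '[0,2,0,0,1,0,0,0,0,1]';python3 -m crank '[0,2,0,0,1,0,0,0,0,1]'
```

```text
clock: 10.0
position: [0.5534, 0.1318, 0.0877]
eef_rot: [-180.0, -0.0, 87.1]
contact_force: [-1.7, 1.6, 0.8]
opening: 0.0004
finger_force: 0.9
clock: 10.2
position: [0.5536, 0.1319, 0.0874]
eef_rot: [-179.8, 0.0, 87.1]
contact_force: [-9.5, 0.4, 7.8]
opening: 0.0004
finger_force: 5.0
clock: 10.4
position: [0.5539, 0.1319, 0.0872]
eef_rot: [-179.6, 0.1, 87.1]
contact_force: [-17.2, -0.3, 13.4]
opening: 0.0008
finger_force: 9.0
```

```bash
python3 -m crank '[0,-8,0,0,1,0,-8,0,0,1,0,0,-25,0,1,0,0,-25,0,1,0,0,-30,0,0,-29,3,-20,0,0,-29,3,0,0,0,-29,3,0,0,0,-29,3,0,0,0,-29,3,0,0,0,-29,3,0,0,0,-29,3,0,0,0,-29,3,0,0,0,0,0,0,0,0,0,0,0,0,0]'
python3 - <<'E'
from h import *
s=st(); print(inv(s['position']))
for c in('wrist','scene','top'):
    snap(c,'k%s.png'%c)
    for n in('bar_knob','lever_grip','lever_hinge'):
        p=pin(n,c); print(c,n,None if p is None else inv(p))
go(*w(-39,-36),.09,87.05)
E
```

```text
clock: 11.9
position: [0.5534, -0.1011, 0.1876]
eef_rot: [180.0, -0.0, 87.0]
contact_force: [-0.2, 0.6, -0.7]
opening: 0.0432
finger_force: 0.0
{'clock': 11.9, 'position': [0.5534, -0.1011, 0.1876], 'eef_rot': [179.9765, -0.0048, 86.9683], 'contact_force': [-0.2407, 0.563, -0.6588], 'opening': 0.0432, 'finger_force': 0.0, 'qpos': [30.8608, 13.0508, -28.6981, 98.8527, 6.6318, 69.7556, -2.5432]}
[-35.9 -34.4]
wrist bar_knob [-40.6 -33.9]
wrist lever_grip None
wrist lever_hinge [-34.8 118.6]
scene bar_knob [-40.4 -36.4]
scene lever_grip [-34.2 199.5]
scene lever_hinge [-26.9 115.5]
top bar_knob None
top lever_grip [-32.3 199.4]
top lever_hinge [-29.8 117.2]
shift [-2.2 -3.1 97.5] turn 0.0 | yaw 87.1
```

View pics/kwrist.png

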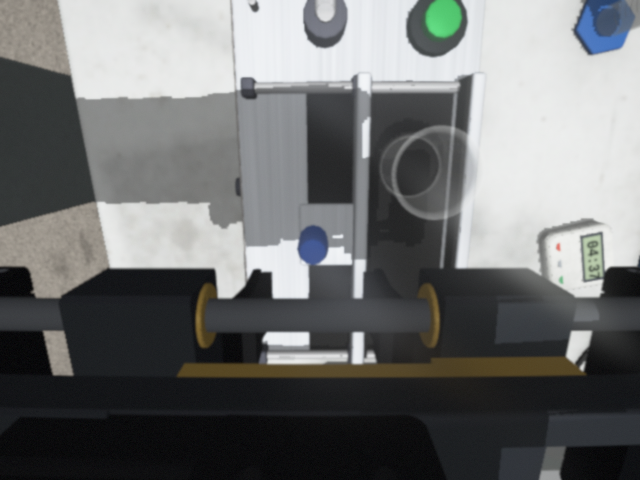

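The knob (px 313,245) lies between the fingers along the closing line. I'll descend, grip it and slide the bar back.

```bash
python3 -m crank '[-1,-2,25,0,0,0,-2,25,0,0,0,0,25,0,0,0,0,22,0,0,0,0,0,0,0,0,0,0,0,1,0,0,0,0,1,0,0,0,0,1,0,0,0,0,1]'
python3 -m crank '[0,-8,0,0,1,0,-8,0,0,1,0,-8,0,0,1,0,-8,0,0,1,0,0,0,0,1]'
python3 - <<'E'
from h import *
s=st(); print(inv(s['position']))
E
```

```text
clock: 13.4
position: [0.5502, -0.1015, 0.0916]
eef_rot: [179.9, 0.0, 87.1]
contact_force: [-2.1, 0.2, 3.9]
opening: 0.0217
finger_force: 30.0
clock: 13.9
position: [0.5182, -0.1, 0.0916]
eef_rot: [179.8, 0.0, 87.1]
contact_force: [2.1, -0.4, 3.4]
opening: 0.0213
finger_force: 30.0
{'clock': 13.9, 'position': [0.5182, -0.1, 0.0916], 'eef_rot': [179.8431, 0.035, 87.0568], 'contact_force': [2.0635, -0.4378, 3.4473], 'opening': 0.0213, 'finger_force': 30.001, 'qpos': [31.4084, 14.5424, -28.4694, 109.4112, 8.1664, 57.848, -3.5774]}
[-71.2 -35.1]
```

```bash
python3 -m crank '[0,-5,0,0,1,0,-3,0,0,1,0,0,0,0,1]';python3 -m crank '[0,-3,0,0,1,0,0,0,0,1]';python3 -m crank '[0,-2,0,0,1,0,0,0,0,1]'
```

```text
clock: 14.2
position: [0.511, -0.0996, 0.0916]
eef_rot: [179.8, 0.0, 87.1]
contact_force: [4.6, -1.2, 1.7]
opening: 0.0209
finger_force: 30.0
clock: 14.4
position: [0.5085, -0.0995, 0.0916]
eef_rot: [179.8, 0.0, 87.1]
contact_force: [7.5, -1.9, -0.6]
opening: 0.0212
finger_force: 30.0
clock: 14.6
position: [0.5084, -0.0995, 0.0917]
eef_rot: [179.5, 0.0, 87.1]
contact_force: [17.0, -1.6, -9.2]
opening: 0.021
finger_force: 30.0
```

Bar at its front stop (knob at shaker x −81 as expected). Now the beaker.

```bash
python3 -m crank '[0,2,0,0,0,0,0,0,0,0,0,0,0,0,0,0,0,-30,0,0,0,0,-40,0,-0.8,0,0,-40,0,-0.8,13,30,0,-8.5,-0.8,13,30,0,-8.5,-0.8,0,0,0,-8.5,-0.8,0,0,0,-8.5,-0.8,0,0,0,-8.5,-0.8,0,0,0,-8.5,-0.8,0,0,0,-8.5,-0.8,0,0,0,-8.5,-0.8,0,0,0,-8.5,-0.8,0,0,0,-8.5,-0.8,0,0,0,-5,-0.8,0,0,0,0,-0.8]'
python3 - <<'E'
from h import *
s=st(); print(inv(s['position']))
for c in('scene','top','wrist'):
    snap(c,'b%s.png'%c)
    for n in('beaker_mid','bar_knob'):
        p=pin(n,c); print(c,n,None if p is None else inv(p))
go(*w(38.5,16.5),.2,177.05)
E
```

```text
clock: 16.4
position: [0.5653, -0.0719, 0.2003]
eef_rot: [180.0, -0.1, 177.1]
contact_force: [0.7, -0.3, 0.2]
opening: 0.0785
finger_force: 0.0
{'clock': 16.4, 'position': [0.5653, -0.0719, 0.2003], 'eef_rot': [179.9971, -0.0608, 177.1348], 'contact_force': [0.7417, -0.3398, 0.1883], 'opening': 0.0785, 'finger_force': 0.0, 'qpos': [37.8861, 15.4948, -41.222, 96.409, 10.6485, 72.1659, 81.5411]}
[-25.6  -4.7]
scene beaker_mid [39.8 14.9]
scene bar_knob [-81.6 -36.8]
top beaker_mid [38.  15.8]
top bar_knob None
wrist beaker_mid [34.2 19. ]
wrist bar_knob [-83.5 -34.3]
shift [-63.6  21.    0.6] turn -0.0 | yaw 177.0
```

```bash
python3 -m crank '[-21,7,0,0,-0.8,-21,7,0,0,-0.8,-21,7,0,0,-0.8,0,0,0,0,-0.8,0,0,25,0,-0.8,0,0,25,0,-0.8,0,0,25,0,-0.8,0,0,20,0,-0.8,0,0,17,0,-0.8,0,0,14,0,-0.8,0,0,0,0,-0.8]'
python3 - <<'E'
from h import *
s=st(); print(inv(s['position']))
snap('scene','b2.png')
p=pin('beaker_mid','scene'); print(inv(p))
E
```

```text
clock: 17.95
position: [0.6285, -0.0543, 0.0727]
eef_rot: [180.0, -0.2, 177.1]
contact_force: [-0.1, -0.1, -0.3]
opening: 0.0782
finger_force: 0.0
{'clock': 17.95, 'position': [0.6285, -0.0543, 0.0727], 'eef_rot': [179.9932, -0.1668, 177.0584], 'contact_force': [-0.1106, -0.144, -0.2715], 'opening': 0.0782, 'finger_force': 0.0, 'qpos': [30.1663, 29.6169, -38.0666, 95.0952, 20.0676, 62.4637, 73.3376]}
[36.6 16.2]
[41.5 17.6]
```

```bash
python3 -m crank '[0,0,0,0,1,0,0,0,0,1,0,0,0,0,1,0,0,0,0,1,0,0,0,0,1,0,0,-10,0,1,0,0,-20,0,1,0,0,-30,0,1,0,0,-30,0,1,0,0,-30,0,1,0,0,-30,0,1,0,0,0,0,1]'
python3 - <<'E'
from h import *
s=st(); go(.50,-.39,.223)
snap('scene','b3.png')
p=pin('beaker_mid','scene'); print(p,p-s['position'])
for n in('jar_a_mid','jar_c_mid','jar_d_mid'): print(n,pin(n,'scene'))
E
```

```text
clock: 19.25
position: [0.6317, -0.0536, 0.2299]
eef_rot: [-180.0, 0.4, 177.1]
contact_force: [-0.5, 0.2, -0.6]
opening: 0.0499
finger_force: 28.5
{'clock': 19.25, 'position': [0.6317, -0.0536, 0.2299], 'eef_rot': [-179.9865, 0.3993, 177.0754], 'contact_force': [-0.4866, 0.1983, -0.6389], 'opening': 0.0499, 'finger_force': 28.4548, 'qpos': [32.0507, 22.0397, -40.7897, 85.4734, 14.6242, 77.4872, 77.3366]}
shift [ 114.4 -342.6    6.2] turn 0 | yaw 177.1
[ 0.6351 -0.0523  0.2353] [0.00339216 0.00134741 0.00537609]
jar_a_mid [ 0.4643 -0.2801  0.031 ]
jar_c_mid [0.5084 0.2718 0.028 ]
jar_d_mid [0.5158 0.3774 0.03  ]
```

View pics/b3.png

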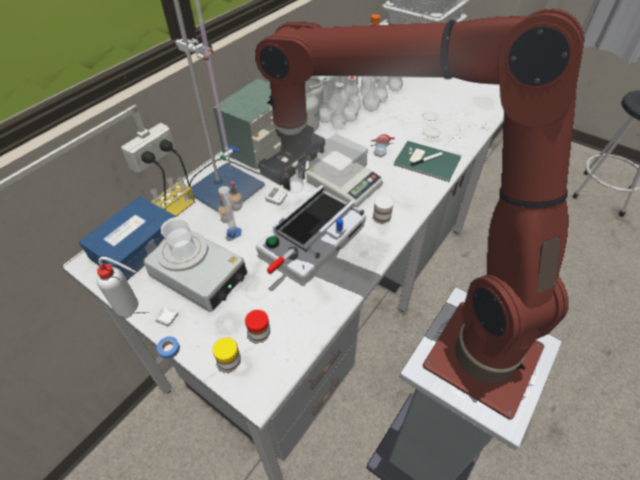

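```bash
python3 -m crank '[20,0,0,0,1,20,-10,0,0,1,20,-30,0,0,1,15,-33,0,0,1,10,-33,0,0,1,10,-33,0,0,1,10,-33,0,0,1,5,-33,0,0,1,4,-33,0,0,1,0,-33,0,0,1,0,-33,0,0,1,0,-33,0,0,1,0,-25,0,0,1,0,-10,0,0,1,0,0,0,0,1,0,0,0,0,1]'
python3 - <<'E'
from h import *
s=st(); go(.50,-.42,.029,177)
p,d=snap('top','b4.png')
print([vision.search_frame('beaker_mid','top')[:1]])
E
```

```text
clock: 21.1
position: [0.4974, -0.418, 0.2241]
eef_rot: [179.9, -0.0, 177.2]
contact_force: [0.9, 0.2, -0.4]
opening: 0.0506
finger_force: 28.5
{'clock': 21.1, 'position': [0.4974, -0.418, 0.2241], 'eef_rot': [179.918, -0.0181, 177.1529], 'contact_force': [0.8816, 0.2247, -0.4375], 'opening': 0.0506, 'finger_force': 28.4549, 'qpos': [59.1043, 22.3931, -30.4499, 83.4983, 11.351, 77.2477, 115.1836]}
shift [ -2.8  -2.1 195.1] turn 0.2 | yaw 177.2
[[]]
```

```bash
python3 -m crank '[0,0,25,0,1,0,0,30,0,1,0,0,30,0,1,0,0,30,0,1,0,0,30,0,1,0,0,20,0,1,0,0,12,0,1,0,0,8,0,1,0,0,0,0,1,0,0,4,0,1,0,0,3,0,1,0,0,0,0,1]'
python3 -m crank '[0,0,2,0,1,0,0,0,0,1]'
```

```text
clock: 22.4
position: [0.4969, -0.4199, 0.0327]
eef_rot: [-180.0, 0.0, 177.1]
contact_force: [0.2, -0.4, -1.2]
opening: 0.0505
finger_force: 28.5
clock: 22.6
position: [0.4968, -0.4198, 0.0305]
eef_rot: [180.0, -0.0, 177.1]
contact_force: [0.1, -0.3, -1.1]
opening: 0.0503
finger_force: 28.5
```

```bash
python3 -m crank '[0,0,1,0,1,0,0,1,0,1,0,0,0,0,1]';python3 -m crank '[0,0,1,0,1,0,0,0,0,1]'
```

```text
clock: 22.9
position: [0.497, -0.4199, 0.0298]
eef_rot: [-180.0, 0.0, 177.1]
contact_force: [-4.2, 3.3, 9.8]
opening: 0.0504
finger_force: 28.3
clock: 23.1
position: [0.4971, -0.4199, 0.0297]
eef_rot: [-180.0, 0.0, 177.1]
contact_force: [-7.4, 4.3, 17.9]
opening: 0.0507
finger_force: 28.2
```

```bash
python3 -m crank '[0,0,-2,0,0,0,0,0,0,-0.4,0,0,0,0,-0.7,0,0,0,0,-0.7,0,0,-10,0,-0.7,0,0,-30,0,-0.7,0,0,-40,0,-1,0,0,-40,0,-1,7,23,0,0,-1,7,23,0,0,-1,7,23,0,0,-1,7,23,0,0,-1,7,23,0,0,-1,6,23,0,0,-1,0,0,0,0,-1]'
python3 -m crank '[0,0,0,8.5,-1,0,0,0,8.5,-1,0,0,0,8.5,-1,0,0,0,8.5,-1,0,0,0,8.5,-1,0,0,0,8.5,-1,0,0,0,8.5,-1,0,0,0,8.5,-1,0,0,0,8.5,-1,0,0,0,8.5,-1,0,0,0,5,-1,0,0,0,0,-1]'
python3 - <<'E'
from h import *
s=st()
for c in('scene','top','wrist'):
    snap(c,'j1%s.png'%c)
    for n in('beaker_mid','jar_a_mid','jar_c_mid','jar_d_mid'): print(c,n,pin(n,c))
E
```

```text
clock: 24.6
position: [0.4632, -0.2766, 0.1505]
eef_rot: [180.0, 0.0, 177.3]
contact_force: [-0.0, -0.1, 1.3]
opening: 0.087
finger_force: 0.0
clock: 25.8
position: [0.4632, -0.2804, 0.15]
eef_rot: [180.0, 0.0, 87.0]
contact_force: [-0.4, -0.7, 0.4]
opening: 0.0873
finger_force: 0.0
{'clock': 25.8, 'position': [0.4632, -0.2804, 0.15], 'eef_rot': [179.9761, 0.0222, 86.9838], 'contact_force': [-0.4055, -0.657, 0.4238], 'opening': 0.0873, 'finger_force': 0.0, 'qpos': [47.888, 11.8982, -23.9906, 104.3784, 5.3294, 64.7908, 19.0674]}
scene beaker_mid [ 0.4991 -0.4181  0.0349]
scene jar_a_mid [ 0.4608 -0.2809  0.0322]
scene jar_c_mid [0.5081 0.2719 0.0322]
scene jar_d_mid [0.5164 0.3774 0.0284]
top beaker_mid None
top jar_a_mid [ 0.4625 -0.2804  0.0312]
top jar_c_mid [0.5076 0.2695 0.0346]
top jar_d_mid [0.5113 0.3785 0.0295]
wrist beaker_mid None
wrist jar_a_mid None
wrist jar_c_mid None
wrist jar_d_mid None
```

View pics/j1scene.png

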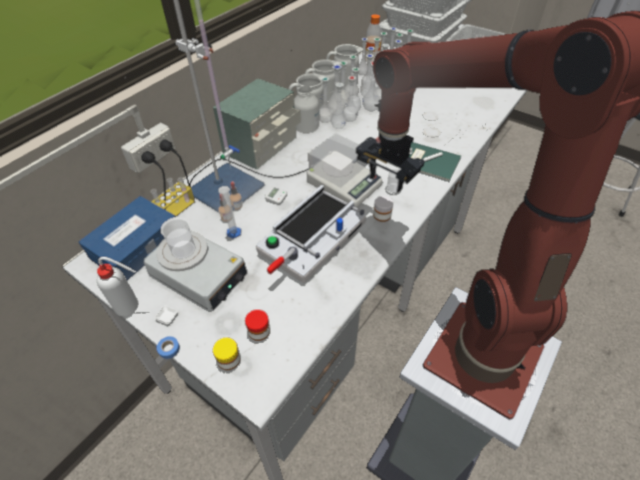

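```bash
cat >> h.py <<'E'
def hmap(cam):
    c=vision.get_calibration(cam); p,d=vision.read_camera(cam)
    f=240/np.tan(np.radians(c['vfov']/2)); K=np.array([[f,0,c['cx']],[0,f,c['cy']],[0,0,1]])
    u,v=np.meshgrid(np.arange(640),np.arange(480)); uv=np.stack([u,v],-1).reshape(-1,1,2).astype(float)
    n=cv2.undistortPoints(uv,K,c['dist_coeffs'])[:,0]; z=d.reshape(-1)
    P=np.c_[n[:,0]*z,-n[:,1]*z,-z]; W=R.from_euler('xyz',c['attitude'],degrees=True).apply(P)+c['xyz']
    W[z==0]=np.nan; return p,W.reshape(480,640,3)
E
python3 - <<'E'
from h import *
p,W=hmap('scene')
X,Y,Z=W[...,0],W[...,1],W[...,2]
for x in np.arange(.50,.72,.02):
    m=(abs(X-x)<.01)&(Y<-.235)&(Y>-.33)&(Z<.14); print(round(x,2),np.round(np.nanmax(Z[m]),3) if m.any() else None)
# around the tube stand behind the button
m=(X>.70)&(X<.80)&(Y>-.02)&(Y<.14); print('stand',np.nanmax(Z[m]), np.nanmin(X[m&(Z>.1)]) if (m&(Z>.1)).any() else None)
go(.462,-.2803,.048,87)
E
```

```text
0.5 0.14
0.52 0.139
0.54 0.04
0.56 0.046
0.58 0.051
0.6 0.13
0.62 0.134
0.64 0.134
0.66 0.133
0.68 0.132
0.7 0.135
stand 0.18314928810867204 0.7873070497192056
shift [ -0.5  -1.  101.6] turn 0.1 | yaw 87.1
```

```bash
python3 -m crank '[0,-1,25,0,-1,0,0,25,0,-1,0,0,25,0,-1,0,0,18,0,-1,0,0,9,0,-1,0,0,0,0,-1,0,0,0,0,1,0,0,0,0,1,0,0,0,0,1,0,0,0,0,1,0,0,0,0,1]'
python3 -m crank '[0,0,-10,0,1,0,0,-20,0,1,0,0,-30,0,1,0,0,-30,0,1,0,0,-30,0,1,0,0,0,0,1]'
python3 - <<'E'
from h import *
s=st(); go(*w(33,-105),.17,87.05)
E
```

```text
clock: 27.7
position: [0.4622, -0.28, 0.048]
eef_rot: [180.0, 0.0, 87.1]
contact_force: [-0.7, 0.9, 3.1]
opening: 0.0596
finger_force: 30.0
clock: 28.3
position: [0.464, -0.2807, 0.1723]
eef_rot: [179.7, 0.2, 87.1]
contact_force: [0.8, 0.6, -1.3]
opening: 0.0593
finger_force: 30.0
{'clock': 28.3, 'position': [0.464, -0.2807, 0.1723], 'eef_rot': [179.6627, 0.1945, 87.0724], 'contact_force': [0.8359, 0.6061, -1.2931], 'opening': 0.0593, 'finger_force': 30.0, 'qpos': [48.2411, 10.5858, -24.221, 103.0887, 4.7616, 66.9243, 19.6183]}
shift [113.3 149.    2.8] turn 0.0 | yaw 87.1
```

```bash
python3 -m crank '[22,20,0,0,1,22,20,0,0,1,22,20,0,0,1,22,20,0,0,1,9,23,0,0,1,8,23,0,0,1,8,23,0,0,1,0,0,0,0,1,0,0,0,0,1]'
python3 - <<'E'
from h import *
s=st(); print(inv(s['position']));go(*w(33,-105),.094,87.05)
E
```

```text
clock: 29.2
position: [0.6161, -0.1742, 0.1667]
eef_rot: [-179.9, -0.0, 87.1]
contact_force: [-1.5, 0.3, -2.6]
opening: 0.0597
finger_force: 30.0
{'clock': 29.2, 'position': [0.6161, -0.1742, 0.1667], 'eef_rot': [-179.9072, -0.0374, 87.11], 'contact_force': [-1.4948, 0.2822, -2.5681], 'opening': 0.0597, 'finger_force': 29.9998, 'qpos': [33.3427, 23.0609, -27.8578, 89.1058, 11.1502, 70.7084, 0.7759]}
[  30.4 -104.2]
shift [-0.9  2.7 72.7] turn 0.1 | yaw 87.1
```

```bash
python3 -m crank '[-1,2,20,0,1,0,1,20,0,1,0,0,15,0,1,0,0,10,0,1,0,0,5,0,1,0,0,0,0,1,0,0,2,0,1,0,0,0,0,1]'; python3 -m crank '[0,0,1,0,1,0,0,0,0,1]'; python3 -m crank '[0,0,1,0,1,0,0,0,0,1]'
```

```text
clock: 30.0
position: [0.6199, -0.1758, 0.0961]
eef_rot: [180.0, 0.0, 87.1]
contact_force: [-0.8, -0.6, -1.4]
opening: 0.0594
finger_force: 30.0
clock: 30.2
position: [0.6196, -0.1758, 0.0948]
eef_rot: [180.0, 0.0, 87.1]
contact_force: [-0.4, 0.7, -1.6]
opening: 0.0596
finger_force: 30.0
clock: 30.4
position: [0.6195, -0.1757, 0.0935]
eef_rot: [-180.0, -0.0, 87.1]
contact_force: [0.7, -0.1, -1.9]
opening: 0.0596
finger_force: 30.0
```

```bash
python3 -m crank '[0,0,1,0,1,0,0,0,0,1]'; python3 -m crank '[0,0,1,0,1,0,0,0,0,1]'
```

```text
clock: 30.6
position: [0.6196, -0.1758, 0.0931]
eef_rot: [180.0, 0.0, 87.1]
contact_force: [-3.0, -0.3, 4.2]
opening: 0.0594
finger_force: 30.0
clock: 30.8
position: [0.6196, -0.1758, 0.0931]
eef_rot: [180.0, 0.0, 87.1]
contact_force: [-6.1, 1.5, 13.2]
opening: 0.0596
finger_force: 30.0
```

```bash
python3 -m crank '[0,0,-2,0,0,0,0,0,0,-1,0,0,0,0,-1,0,0,0,0,-1,0,0,-10,0,-1,0,0,-30,0,-1,0,0,-35,0,-1,0,0,-30,0,-1,0,0,0,0,-1]'
python3 -m crank '[10,-9,0,0,-1,29,-9,0,0,-1,31,-9,0,0,-1,31,-9,0,0,-1,31,-9,0,0,-1,31,-9,0,0,-1,31,-9,0,0,-1,31,-9,0,0,-1,31,-9,0,0,-1,31,-9,0,0,-1,31,-9,0,0,-1,31,-9,0,0,-1,31,-9,0,0,-1,31,-9,0,0,-1,20,-9,0,0,-1,10,0,0,0,-1,0,0,0,0,-1,0,0,0,0,-1]'
python3 - <<'E'
from h import *
s=st()
for c in('scene','top'):
    snap(c,'j2%s.png'%c)
    for n in('jar_a_mid','jar_c_mid','jar_d_mid'):
        p=pin(n,c); print(c,n,p, None if p is None else inv(p))
go(.508,.2705,.048,87)
E
```

```text
clock: 31.7
position: [0.622, -0.1759, 0.2044]
eef_rot: [179.6, 0.1, 87.1]
contact_force: [0.6, -0.3, 0.2]
opening: 0.0871
finger_force: 0.0
clock: 33.5
position: [0.5075, 0.2702, 0.1979]
eef_rot: [-180.0, 0.1, 87.0]
contact_force: [0.5, 0.1, 0.5]
opening: 0.0873
finger_force: 0.0
{'clock': 33.5, 'position': [0.5075, 0.2702, 0.1979], 'eef_rot': [-179.9588, 0.061, 87.0107], 'contact_force': [0.5346, 0.0989, 0.5499], 'opening': 0.0873, 'finger_force': 0.0, 'qpos': [3.1818, 16.5105, -42.3222, 95.8393, 11.6123, 72.2191, -44.5361]}
scene jar_a_mid [ 0.6196 -0.1771  0.0783] [  34.  -106.9]
scene jar_c_mid [0.5077 0.27   0.0304] [-100.7  333.9]
scene jar_d_mid None None
top jar_a_mid [ 0.6168 -0.1767  0.0763] [  31.2 -106.6]
top jar_c_mid None None
top jar_d_mid None None
shift [ -0.6   0.5 150.6] turn 0.0 | yaw 87.0
```

View pics/j2top.png

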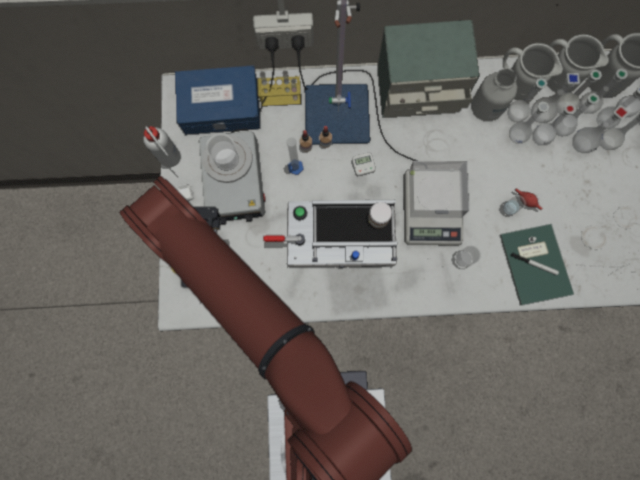

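Run:
```python
from h import *
p,W=hmap('scene')
X,Y,Z=W[...,0],W[...,1],W[...,2]
for x in np.arange(.55,.72,.015):
    m=(abs(X-x)<.0075)&(Y>.23)&(Y<.31)&(Z<.125); print(round(x,3),m.sum(),np.round(np.nanpercentile(Z[m],[50,99]),3) if m.any() else None)
```

```text
0.55 58 [-0.     0.003]
0.565 106 [0.    0.004]
0.58 141 [-0.     0.004]
0.595 143 [0.    0.004]
0.61 132 [0.    0.004]
0.625 170 [0.001 0.053]
0.64 503 [0.044 0.079]
0.655 222 [0.079 0.086]
0.67 143 [0.081 0.085]
0.685 130 [0.082 0.085]
0.7 140 [0.081 0.086]
0.715 128 [0.082 0.085]
```

Clear (hotplate starts at x ≈ 0.62). Grasp the red jar.

```bash
python3 -m crank '[0,0,25,0,-1,0,0,25,0,-1,0,0,30,0,-1,0,0,30,0,-1,0,0,25,0,-1,0,0,15,0,-1,0,0,0,0,-1,0,0,0,0,1,0,0,0,0,1,0,0,0,0,1,0,0,0,0,1,0,0,0,0,1]'
python3 -m crank '[0,0,-10,0,1,0,0,-20,0,1,0,0,-30,0,1,0,0,-40,0,1,0,0,-40,0,1,0,0,0,0,1]'
python3 - <<'E'
from h import *
s=st(); go(*w(33,-35),.185,87.05)
E
```

```text
clock: 35.15
position: [0.5072, 0.2718, 0.0493]
eef_rot: [180.0, -0.0, 87.1]
contact_force: [-2.7, -0.5, 7.2]
opening: 0.0594
finger_force: 30.0
clock: 35.75
position: [0.5095, 0.2734, 0.1946]
eef_rot: [179.6, -0.2, 87.1]
contact_force: [0.7, 1.2, -3.8]
opening: 0.0589
finger_force: 30.0
{'clock': 35.75, 'position': [0.5095, 0.2734, 0.1946], 'eef_rot': [179.5558, -0.2277, 87.0769], 'contact_force': [0.7404, 1.2239, -3.8095], 'opening': 0.0589, 'finger_force': 29.9997, 'qpos': [3.1942, 16.6865, -42.5784, 96.1084, 11.9598, 71.3349, -44.8643]}
shift [-372.4  131.9    9.2] turn 0.0 | yaw 87.1
```

```bash
python3 -m crank '[-10,5,0,0,1,-25,10,0,0,1,-30,10,0,0,1,-30,10,0,0,1,-30,10,0,0,1,-30,10,0,0,1,-30,10,0,0,1,-30,10,0,0,1,-30,10,0,0,1,-30,10,0,0,1,-30,10,0,0,1,-30,10,0,0,1,-25,10,0,0,1,-12,6,0,0,1,0,0,0,0,1,0,0,0,0,1]'
python3 - <<'E'
from h import *
s=st(); print(inv(s['position']));go(*w(33,-35),.096,87.05)
E
```

```text
clock: 37.35
position: [0.6185, -0.1054, 0.1876]
eef_rot: [-179.9, -0.1, 87.1]
contact_force: [-0.3, -0.5, -4.0]
opening: 0.0593
finger_force: 30.0
{'clock': 37.35, 'position': [0.6185, -0.1054, 0.1876], 'eef_rot': [-179.9034, -0.0706, 87.1159], 'contact_force': [-0.3386, -0.499, -3.9572], 'opening': 0.0593, 'finger_force': 30.0001, 'qpos': [29.9053, 21.18, -30.8712, 89.5064, 11.1304, 72.5075, -5.5171]}
[ 29.2 -35.4]
shift [ 0.2  3.9 91.6] turn 0.1 | yaw 87.1
```

```bash
python3 -m crank '[0,3,20,0,1,0,0,25,0,1,0,0,20,0,1,0,0,15,0,1,0,0,8,0,1,0,0,3,0,1,0,0,0,0,1,0,0,1,0,1,0,0,0,0,1]'; python3 -m crank '[0,0,1,0,1,0,0,0,0,1]'; python3 -m crank '[0,0,1,0,1,0,0,0,0,1]'
```

```text
clock: 38.25
position: [0.6225, -0.1069, 0.0973]
eef_rot: [179.9, 0.0, 87.1]
contact_force: [-0.8, -0.4, -3.8]
opening: 0.0597
finger_force: 30.0
clock: 38.45
position: [0.6221, -0.1069, 0.0957]
eef_rot: [180.0, 0.0, 87.1]
contact_force: [0.1, 0.2, -3.2]
opening: 0.0593
finger_force: 30.0
clock: 38.65
position: [0.622, -0.1068, 0.0944]
eef_rot: [-180.0, -0.0, 87.1]
contact_force: [-0.6, 0.0, -4.0]
opening: 0.0592
finger_force: 30.0
```

```bash
python3 -m crank '[0,0,1,0,1,0,0,0,0,1]'; python3 -m crank '[0,0,0.7,0,1,0,0,0,0,1]'
```

```text
clock: 38.85
position: [0.6221, -0.1069, 0.0943]
eef_rot: [180.0, 0.0, 87.1]
contact_force: [-4.0, 0.9, 4.8]
opening: 0.0596
finger_force: 30.0
clock: 39.05
position: [0.6221, -0.1068, 0.0943]
eef_rot: [180.0, 0.0, 87.1]
contact_force: [-7.2, 0.2, 11.8]
opening: 0.0593
finger_force: 30.0
```

```bash
python3 -m crank '[0,0,-2,0,0,0,0,0,0,-1,0,0,0,0,-1,0,0,0,0,-1,0,0,-10,0,-1,0,0,-30,0,-1,0,0,-35,0,-1,0,0,-30,0,-1,0,0,0,0,-1]'
python3 -m crank '[12,-8,0,0,-1,30,-8,0,0,-1,30,-8,0,0,-1,30,-8,0,0,-1,31,-8,0,0,-1,31,-8,0,0,-1,31,-8,0,0,-1,31,-8,0,0,-1,31,-8,0,0,-1,31,-8,0,0,-1,31,-8,0,0,-1,31,-8,0,0,-1,31,-8,0,0,-1,31,-8,0,0,-1,31,-8,0,0,-1,25,-8,0,0,-1,12,-5,0,0,-1,0,0,0,0,-1,0,0,0,0,-1]'
python3 - <<'E'
from h import *
s=st()
for c in('scene','top'):
    snap(c,'j3%s.png'%c)
    for n in('jar_a_mid','jar_c_mid','jar_d_mid'):
        p=pin(n,c); print(c,n,p, None if p is None else inv(p))
go(.514,.378,.048,87)
E
```

```text
clock: 39.95
position: [0.6245, -0.1067, 0.2057]
eef_rot: [179.5, 0.0, 87.1]
contact_force: [0.1, 0.4, 0.9]
opening: 0.0874
finger_force: 0.0
clock: 41.85
position: [0.5139, 0.3782, 0.1993]
eef_rot: [-180.0, 0.1, 87.0]
contact_force: [-0.2, -0.3, -0.5]
opening: 0.087
finger_force: 0.0
{'clock': 41.85, 'position': [0.5139, 0.3782, 0.1993], 'eef_rot': [-179.9756, 0.0737, 87.0428], 'contact_force': [-0.2246, -0.2817, -0.5206], 'opening': 0.087, 'finger_force': 0.0, 'qpos': [-8.4535, 24.4474, -42.2351, 86.7008, 16.7356, 75.3887, -55.342]}
scene jar_a_mid [ 0.62   -0.174   0.0798] [  34.3 -103.8]
scene jar_c_mid [ 0.6242 -0.1041  0.0779] [ 34.9 -33.7]
scene jar_d_mid [0.516  0.3794 0.0269] [-98.  443.6]
top jar_a_mid [ 0.618  -0.1761  0.08  ] [  32.4 -106. ]
top jar_c_mid [ 0.6226 -0.1077  0.0789] [ 33.5 -37.4]
top jar_d_mid [0.572  0.1279 0.0763] [-29.2 195.3]
shift [-8.000e-01 -1.000e-01  1.519e+02] turn 0.0 | yaw 87.0
```

```bash
python3 -m crank '[0,0,25,0,-1,0,1,25,0,-1,0,0,30,0,-1,0,0,30,0,-1,0,0,25,0,-1,0,0,16,0,-1,0,0,0,0,-1,0,0,0,0,1,0,0,0,0,1,0,0,0,0,1,0,0,0,0,1,0,0,0,0,1]'
python3 -m crank '[0,0,-10,0,1,0,0,-20,0,1,0,0,-30,0,1,0,0,-40,0,1,0,0,-40,0,1,0,0,0,0,1]'
python3 - <<'E'
from h import *
s=st(); go(*w(33,35),.185,87.05)
E
```

```text
clock: 43.45
position: [0.5151, 0.3796, 0.0497]
eef_rot: [180.0, -0.0, 87.1]
contact_force: [-0.2, -0.6, 3.6]
opening: 0.0595
finger_force: 30.0
clock: 44.05
position: [0.5164, 0.3816, 0.1956]
eef_rot: [179.6, -0.3, 87.1]
contact_force: [0.3, 0.7, -1.7]
opening: 0.0596
finger_force: 30.0
{'clock': 44.05, 'position': [0.5164, 0.3816, 0.1956], 'eef_rot': [179.6085, -0.3259, 87.0774], 'contact_force': [0.2765, 0.7031, -1.7219], 'opening': 0.0596, 'finger_force': 29.9998, 'qpos': [-8.4958, 24.6877, -42.3182, 86.8936, 17.0699, 74.4906, -55.567]}
shift [-410.9  130.5    9.1] turn 0.0 | yaw 87.1
```

```bash
python3 -m crank '[-10,3,0,0,1,-25,5,0,0,1,-30,8,0,0,1,-30,9,0,0,1,-30,9,0,0,1,-30,10,0,0,1,-30,10,0,0,1,-30,10,0,0,1,-30,10,0,0,1,-30,10,0,0,1,-30,10,0,0,1,-30,10,0,0,1,-30,10,0,0,1,-30,10,0,0,1,-16,6,0,0,1,0,0,0,0,1,0,0,0,0,1]'
python3 - <<'E'
from h import *
s=st(); print(inv(s['position']));go(*w(33,35),.0965,87.05)
E
```

```text
clock: 45.75
position: [0.6229, -0.0372, 0.188]
eef_rot: [-179.9, -0.1, 87.1]
contact_force: [0.5, 0.6, -2.2]
opening: 0.0596
finger_force: 30.0
{'clock': 45.75, 'position': [0.6229, -0.0372, 0.188], 'eef_rot': [-179.9006, -0.0524, 87.0675], 'contact_force': [0.5378, 0.6346, -2.2129], 'opening': 0.0596, 'finger_force': 30.0001, 'qpos': [25.7607, 21.256, -33.5296, 89.8791, 12.0425, 72.6134, -12.535]}
[30.2 33. ]
shift [ 1.9  3.  91.5] turn 0.0 | yaw 87.1
```

```bash
python3 -m crank '[1,3,20,0,1,1,0,25,0,1,0,0,20,0,1,0,0,15,0,1,0,0,8,0,1,0,0,3,0,1,0,0,0,0,1,0,0,1,0,1,0,0,0,0,1]'; python3 -m crank '[0,0,1,0,1,0,0,0,0,1]'; python3 -m crank '[0,0,1,0,1,0,0,0,0,1]'; python3 -m crank '[0,0,1,0,1,0,0,0,0,1]'
```

```text
clock: 46.65
position: [0.6271, -0.036, 0.0976]
eef_rot: [179.9, 0.0, 87.1]
contact_force: [-0.4, 0.3, -1.7]
opening: 0.0592
finger_force: 30.0
clock: 46.85
position: [0.6268, -0.036, 0.096]
eef_rot: [180.0, 0.0, 87.1]
contact_force: [0.1, 0.4, -3.5]
opening: 0.0594
finger_force: 30.0
clock: 47.05
position: [0.6266, -0.036, 0.0948]
eef_rot: [-180.0, 0.0, 87.1]
contact_force: [0.4, 0.8, -3.2]
opening: 0.0594
finger_force: 30.0
clock: 47.25
position: [0.6267, -0.036, 0.0947]
eef_rot: [180.0, 0.0, 87.1]
contact_force: [-4.1, -0.6, 4.7]
opening: 0.0591
finger_force: 30.0
```

```bash
python3 -m crank '[0,0,-1.5,0,0,0,0,0,0,-1,0,0,0,0,-1,0,0,0,0,-1,0,0,-10,0,-1,0,0,-30,0,-1,0,0,-35,0,-1,0,0,-25,0,-1,-17,-29,0,0,0,-17,-29,0,0,0,-17,-29,0,0,0,-17,-29,0,0,0,0,0,0,0,0,0,0,0,0,0]'
python3 - <<'E'
from h import *
s=st()
for c in('scene','top'):
    snap(c,'r%s.png'%c)
    for n in('jar_a_mid','jar_c_mid','jar_d_mid','bar_knob'):
        p=pin(n,c); print(c,n,p, None if p is None else inv(p))
go(.5085,-.0995,.0915,87.05)
E
```

```text
clock: 48.65
position: [0.5074, -0.0984, 0.1964]
eef_rot: [179.9, 0.0, 87.0]
contact_force: [1.0, 1.1, -0.6]
opening: 0.0478
finger_force: 0.0
{'clock': 48.65, 'position': [0.5074, -0.0984, 0.1964], 'eef_rot': [179.9107, 0.0487, 86.9994], 'contact_force': [0.9936, 1.0794, -0.6359], 'opening': 0.0478, 'finger_force': 0.0, 'qpos': [36.9053, 7.4631, -33.1413, 104.0557, 4.394, 69.6494, -0.538]}
scene jar_a_mid [ 0.62   -0.176   0.0769] [  34.4 -105.8]
scene jar_c_mid [ 0.6246 -0.1064  0.078 ] [ 35.4 -36. ]
scene jar_d_mid [ 0.6281 -0.0352  0.0748] [35.2 35.3]
scene bar_knob [ 0.5091 -0.0996  0.0897] [-80.3 -35.2]
top jar_a_mid None None
top jar_c_mid None None
top jar_d_mid [ 0.6222 -0.0326  0.0748] [29.2 37.6]
top bar_knob None None
shift [ -1.8   1.1 103.7] turn 0.0 | yaw 87.1
```

View pics/rscene.png

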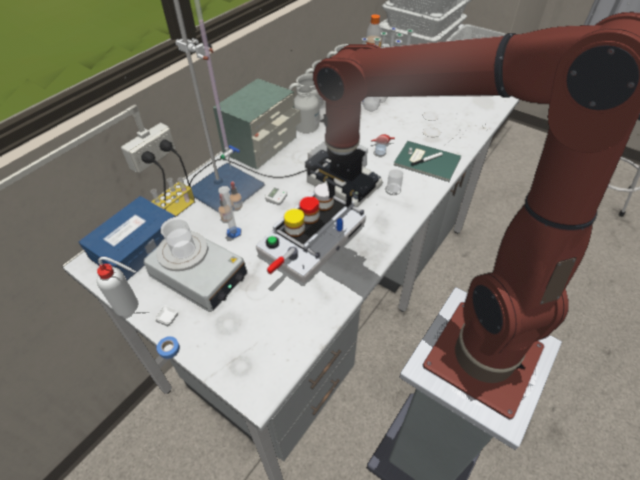

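All three jars stand in a row on the mat (px 295,220; 310,210; 325,195). Next I take the knob and slide the bar up gently.

```bash
python3 -m crank '[-1,1,25,0,0,-0.5,0,25,0,0,0,0,25,0,0,0,0,20,0,0,0,0,10,0,0,0,0,0,0,0,0,0,0,0,1,0,0,0,0,1,0,0,0,0,1,0,0,0,0,1]'
python3 -m crank '[0,5,0,0,1,0,5,0,0,1,0,5,0,0,1,0,5,0,0,1,0,5,0,0,1,0,5,0,0,1,0,4,0,0,1,0,2,0,0,1,0,0,0,0,1]'
python3 - <<'E'
from h import *
s=st(); print(inv(s['position']))
E
```

```text
clock: 50.15
position: [0.5086, -0.0996, 0.0911]
eef_rot: [179.9, 0.0, 87.1]
contact_force: [-0.5, -0.6, 4.6]
opening: 0.0213
finger_force: 30.0
clock: 51.05
position: [0.5441, -0.1013, 0.0911]
eef_rot: [-180.0, 0.0, 87.1]
contact_force: [-5.2, 0.7, 8.1]
opening: 0.0212
finger_force: 30.0
{'clock': 51.05, 'position': [0.5441, -0.1013, 0.0911], 'eef_rot': [-179.9526, 0.0164, 87.0611], 'contact_force': [-5.2435, 0.7167, 8.1166], 'opening': 0.0212, 'finger_force': 30.0004, 'qpos': [33.3684, 18.1892, -31.9004, 105.6718, 11.0833, 59.2659, -5.8933]}
[-45.3 -35. ]
```

```bash
python3 -m crank '[0,2,0,0,1,0,2,0,0,1,0,2,0,0,1,0,0,0,0,1]'; python3 -m crank '[0,1.5,0,0,1,0,0,0,0,1]'; python3 -m crank '[0,1,0,0,1,0,0,0,0,1]'
```

```text
clock: 51.45
position: [0.5495, -0.1016, 0.0911]
eef_rot: [-179.9, 0.0, 87.1]
contact_force: [-7.7, 0.6, 9.8]
opening: 0.0213
finger_force: 30.0
clock: 51.65
position: [0.5504, -0.1016, 0.091]
eef_rot: [-179.8, 0.0, 87.1]
contact_force: [-11.2, 1.5, 11.8]
opening: 0.0212
finger_force: 30.0
clock: 51.85
position: [0.5512, -0.1016, 0.091]
eef_rot: [-179.8, 0.0, 87.1]
contact_force: [-12.4, 1.5, 14.1]
opening: 0.0213
finger_force: 30.0
```

```bash
python3 -m crank '[0,1,0,0,1,0,0,0,0,1]'; python3 -m crank '[0,1,0,0,1,0,0,0,0,1]'; python3 -m crank '[0,1,0,0,1,0,0,0,0,1]'
```

```text
clock: 52.05
position: [0.5522, -0.1016, 0.0911]
eef_rot: [-179.8, 0.0, 87.1]
contact_force: [-11.7, 0.8, 13.4]
opening: 0.0212
finger_force: 30.0
clock: 52.25
position: [0.5531, -0.1017, 0.091]
eef_rot: [-179.8, 0.0, 87.1]
contact_force: [-12.4, 1.7, 13.8]
opening: 0.0212
finger_force: 30.0
clock: 52.45
position: [0.5537, -0.1017, 0.091]
eef_rot: [-179.7, 0.0, 87.1]
contact_force: [-13.4, 2.5, 16.7]
opening: 0.0215
finger_force: 30.0
```

```bash
python3 -m crank '[0,1,0,0,1,0,0,0,0,1]'; python3 -m crank '[0,1,0,0,1,0,0,0,0,1]'
```

```text
clock: 52.65
position: [0.5538, -0.1017, 0.091]
eef_rot: [-179.6, 0.0, 87.1]
contact_force: [-19.0, 2.4, 20.4]
opening: 0.0215
finger_force: 30.0
clock: 52.85
position: [0.5538, -0.1017, 0.0909]
eef_rot: [-179.5, 0.1, 87.1]
contact_force: [-23.0, 2.8, 23.7]
opening: 0.0212
finger_force: 30.0
```

```bash
python3 -m crank '[0,0,0,0,0,0,0,0,0,0,0,0,0,0,0,0,0,-10,0,0,0,0,-30,0,0,0,0,-35,0,0,0,0,-25,0,1,25,5,0,0,1,30,6,0,0,1,30,6,0,0,1,30,6,0,0,1,30,6,0,0,1,30,6,0,0,1,30,6,0,0,1,25,3,0,0,1,0,0,0,0,1,0,0,0,0,1]'
python3 - <<'E'
from h import *
s=st(); print(inv(s['position']))
for c in('scene','top'):
    snap(c,'l%s.png'%c)
    for n in('jar_a_mid','jar_c_mid','jar_d_mid','bar_knob','lever_grip'):
        p=pin(n,c); print(c,n,p, None if p is None else inv(p))
go(*w(8,198),.088,87.05)
E
```

```text
clock: 54.55
position: [0.6136, 0.1258, 0.1908]
eef_rot: [180.0, -0.0, 87.1]
contact_force: [-0.3, -1.2, -0.7]
opening: 0.0004
finger_force: 0.0
{'clock': 54.55, 'position': [0.6136, 0.1258, 0.1908], 'eef_rot': [179.9832, -0.0098, 87.1337], 'contact_force': [-0.3092, -1.1619, -0.6567], 'opening': 0.0004, 'finger_force': 0.0, 'qpos': [13.7964, 22.2154, -37.7829, 89.2865, 13.9945, 73.2861, -28.8304]}
[ 12.4 195.3]
scene jar_a_mid [ 0.625  -0.1777  0.0773] [  39.5 -107.2]
scene jar_c_mid [ 0.6286 -0.1049  0.0769] [ 39.3 -34.3]
scene jar_d_mid [ 0.6304 -0.0389  0.0749] [37.7 31.7]
scene bar_knob [ 0.5552 -0.1029  0.0901] [-34.1 -36.1]
scene lever_grip [0.568  0.135  0.0746] [-33.5 202.2]
top jar_a_mid [ 0.6232 -0.1783  0.0757] [  37.7 -107.9]
top jar_c_mid [ 0.6283 -0.1059  0.0775] [ 39.1 -35.3]
top jar_d_mid [ 0.6275 -0.0354  0.0771] [34.6 35. ]
top bar_knob [ 0.5539 -0.1057  0.0913] [-35.2 -39. ]
top lever_grip None None
shift [  3.2  -4.3 102.4] turn 0.0 | yaw 87.1
```

View pics/lscene.png

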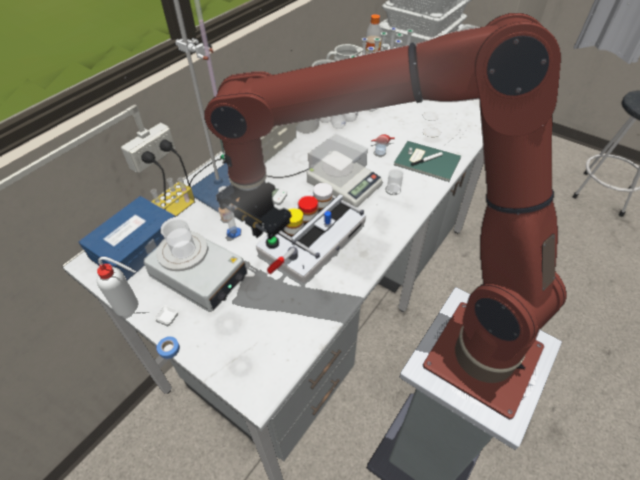

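The clamped row is good, with the bar against all three jars (lids px 295,218 to 322,190). Next I lock the lever.

```bash
python3 -m crank '[1,-4,25,0,1,1,0,25,0,1,1,0,25,0,1,0,0,17,0,1,0,0,10,0,1,0,0,0,0,1]'
python3 -m crank '[2,-11,0,0,1,1,-11,0,0,1,1,-11,0,0,1,-0.7,-10.6,0,0,1,-0.7,-10.6,0,0,1,-3.8,-10.6,0,0,1,-3.8,-10.6,0,0,1,-7,-9.5,0,0,1,-7,-9.5,0,0,1,-9.7,-7.3,0,0,1,-9.7,-7.3,0,0,1,-8,-3,0,0,1,-8,-3,0,0,1,-7.5,-2.5,0,0,1,0,0,0,0,1]'
python3 - <<'E'
from h import *
s=st(); print(inv(s['position']))
snap('scene')
p=pin('lever_grip','scene'); print(p,None if p is None else inv(p))
E
```

```text
clock: 55.75
position: [0.609, 0.1284, 0.0872]
eef_rot: [-179.9, 0.0, 87.1]
contact_force: [0.4, 0.4, 0.2]
opening: 0.0004
finger_force: 0.0
clock: 57.25
position: [0.489, 0.0725, 0.0884]
eef_rot: [180.0, -0.0, 87.0]
contact_force: [0.8, 3.1, -0.2]
opening: 0.0005
finger_force: 1.2
{'clock': 57.25, 'position': [0.489, 0.0725, 0.0884], 'eef_rot': [179.9954, -0.0485, 87.0324], 'contact_force': [0.782, 3.1418, -0.244], 'opening': 0.0005, 'finger_force': 1.2365, 'qpos': [22.0669, 12.5771, -38.9264, 113.4088, 9.3282, 57.0731, -24.248]}
[-109.3  135.7]
[0.4876 0.0584 0.0735] [-109.9  121.5]
```

```bash
python3 -m crank '[-2,0,0,0,1,0,0,0,0,1]'; python3 -m crank '[-2,0,0,0,1,0,0,0,0,1]'; python3 -m crank '[-2,0,0,0,1,0,0,0,0,1]'
```

```text
clock: 57.55
position: [0.4889, 0.0723, 0.0884]
eef_rot: [-180.0, -0.1, 87.1]
contact_force: [-0.1, 7.0, 0.2]
opening: 0.0003
finger_force: 3.4
clock: 57.75
position: [0.4889, 0.0721, 0.0885]
eef_rot: [180.0, -0.2, 87.2]
contact_force: [1.1, 12.5, -1.1]
opening: 0.0003
finger_force: 6.3
clock: 57.95
position: [0.4889, 0.0718, 0.0885]
eef_rot: [180.0, -0.4, 87.3]
contact_force: [1.8, 17.9, -3.2]
opening: 0.0005
finger_force: 9.2
```

```bash
python3 -m crank '[8,0,0,0,1,12,0,0,0,1,0,0,-25,0,1,0,0,-25,0,1,0,0,-25,0,1,-5,27,0,0,1,-6,27,0,0,1,-6,27,0,0,1,-6,27,0,0,1,-6,27,0,0,1,-5,25,0,0,1,0,0,0,0,1,0,0,0,0,1]'
python3 - <<'E'
from h import *
s=st(); print(inv(s['position']))
for c in('scene','top','wrist'):
    snap(c,'p%s.png'%c)
    for n in('start_button_top','lever_grip'):
        p=pin(n,c); print(c,n,p, None if p is None else inv(p))
go(*w(50,118),.1,87.05)
E
```

```text
clock: 59.25
position: [0.6475, 0.0449, 0.1625]
eef_rot: [-179.9, -0.0, 87.0]
contact_force: [-0.1, 1.0, -0.1]
opening: 0.0004
finger_force: 0.0
{'clock': 59.25, 'position': [0.6475, 0.0449, 0.1625], 'eef_rot': [-179.9006, -0.0051, 87.0472], 'contact_force': [-0.0702, 1.0213, -0.1178], 'opening': 0.0004, 'finger_force': 0.0, 'qpos': [18.9003, 25.8005, -35.5946, 87.7373, 15.4541, 71.5426, -21.8783]}
[ 50.5 116.2]
scene start_button_top [0.6441 0.0465 0.0677] [ 47.  117.7]
scene lever_grip [0.4845 0.0575 0.0734] [-112.9  120.5]
top start_button_top None None
top lever_grip [0.4853 0.0537 0.0741] [-111.9  116.7]
wrist start_button_top [0.645  0.0452 0.0668] [ 48.  116.4]
wrist lever_grip [0.4882 0.0543 0.0707] [-109.1  117.5]
shift [ 2.  -0.7 63.6] turn 0.0 | yaw 87.1
```

```bash
python3 -m crank '[1,-1,25,0,1,0,0,25,0,1,0,0,20,0,1,0,0,6,0,1,0,0,0,0,1]'; python3 -m crank '[0,0,2,0,1,0,0,2,0,1,0,0,0,0,1]'; python3 -m crank '[0,0,2,0,1,0,0,0,0,1]'
```

```text
clock: 60.2
position: [0.6464, 0.0456, 0.0868]
eef_rot: [-179.9, 0.0, 87.1]
contact_force: [0.4, 0.2, 1.0]
opening: 0.0004
finger_force: 0.0
clock: 60.5
position: [0.6473, 0.0458, 0.084]
eef_rot: [179.9, -0.0, 87.1]
contact_force: [-0.7, 0.1, 0.6]
opening: 0.0003
finger_force: 0.0
clock: 60.7
position: [0.6471, 0.0457, 0.0815]
eef_rot: [180.0, -0.0, 87.1]
contact_force: [-0.6, -0.1, 2.2]
opening: 0.0003
finger_force: 0.7
```

```bash
python3 -m crank '[0,0,2,0,1,0,0,2,0,1,0,0,0,0,1]'; python3 -m crank '[0,0,2,0,1,0,0,0,0,1]'; python3 -m crank '[0,0,2,0,1,0,0,0,0,1]'
```

```text
clock: 61.0
position: [0.6472, 0.0457, 0.0775]
eef_rot: [180.0, -0.0, 87.1]
contact_force: [-0.9, -0.4, 3.7]
opening: 0.0005
finger_force: 1.8
clock: 61.2
position: [0.6472, 0.0457, 0.0756]
eef_rot: [180.0, -0.0, 87.1]
contact_force: [0.3, -0.4, 5.1]
opening: 0.0007
finger_force: 2.4
clock: 61.4
position: [0.6473, 0.0458, 0.0753]
eef_rot: [179.9, 0.0, 87.1]
contact_force: [-6.1, -1.6, 18.5]
opening: 0.0009
finger_force: 9.3
```

Bottomed at 18 N. Now I retreat and do a final check.

```bash
python3 -m crank '[0,0,0,0,1,0,0,-5,0,1,0,0,-20,0,1,0,0,-40,0,1,0,0,-40,0,1,0,0,-40,0,1,0,-30,-20,0,1,20,-30,0,0,1,30,-30,0,0,1,30,-30,0,0,1,30,-20,0,0,1,30,0,0,0,1,0,0,0,0,1,0,0,0,0,1]'
python3 - <<'E'
from h import *
s=st()
for c in('scene','top'):
    snap(c,'f%s.png'%c)
    for n in('jar_a_mid','jar_c_mid','jar_d_mid','bar_knob','lever_grip','beaker_mid'):
        p=pin(n,c); print(c,n,p, None if p is None else inv(p))
E
```

```text
clock: 62.8
position: [0.514, 0.193, 0.238]
eef_rot: [-180.0, 0.0, 87.1]
contact_force: [-0.0, -0.1, -0.7]
opening: 0.0004
finger_force: 0.0
{'clock': 62.8, 'position': [0.514, 0.193, 0.238], 'eef_rot': [-179.9602, 0.0118, 87.1473], 'contact_force': [-0.0065, -0.0723, -0.6934], 'opening': 0.0004, 'finger_force': 0.0, 'qpos': [13.3932, 11.5296, -43.637, 96.1968, 8.1757, 75.587, -34.5671]}
scene jar_a_mid None None
scene jar_c_mid [ 0.6285 -0.1075  0.0767] [ 39.4 -36.9]
scene jar_d_mid [ 0.6279 -0.0383  0.0733] [35.2 32.2]
scene bar_knob [ 0.5543 -0.0996  0.0919] [-35.2 -32.8]
scene lever_grip [0.4858 0.0589 0.0743] [-111.7  121.9]
scene beaker_mid [ 0.4989 -0.4188  0.0378] [ -74.1 -354.5]
top jar_a_mid [ 0.6228 -0.1742  0.0755] [  37.1 -103.8]
top jar_c_mid [ 0.6287 -0.1058  0.0783] [ 39.5 -35.2]
top jar_d_mid [ 0.6283 -0.0329  0.0757] [35.3 37.6]
top bar_knob [ 0.553  -0.1033  0.0887] [-36.3 -36.6]
top lever_grip [0.4861 0.0528 0.0723] [-111.1  115.8]
top beaker_mid [ 0.4943 -0.4184  0.0343] [ -78.7 -354.3]
```

View pics/fscene.png

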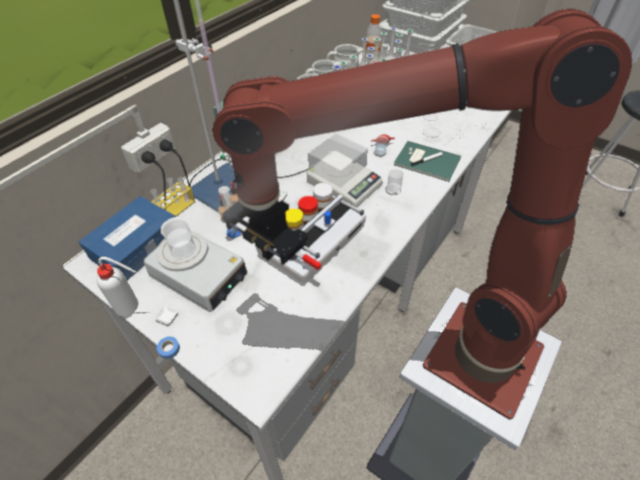

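All looks right: three jars clamped (px 295,217 to 322,190), lever locked (312,260), beaker upright (395,180). Handing in.

```bash
python3 -c "
from bench import ctrl
print(ctrl.finish_job())"
```

```text
the job is handed in; nothing more can be done
None
```

The job is handed in after about 63 s of robot time: all three jars (white, red and yellow lids) are clamped upright in a row on the mat, the beaker stands upright on the bench, the lever is back at its locked stop, and the start button was pressed right down; the hand-in returned no verdict.

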